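Lift a caught drawer out over its stop lath

TASK

Take the drawer that stands ajar right out of the small plywood cabinet and put it down gently, flat and in the middle of the black rubber packing mat, ready to be filled. Draw it out until its tall back board comes up against the stop lath hidden under the cabinet's top, then tip its front up so that the back board ducks under the lath, and slide it free; work by feel and never pull or lever it against the lath or the cabinet's frame with more than about 25 N, or the lath tears off. Leave the shut drawer, the loose barrel and the block of barrels where they are, and let go of the drawer when it is down.

Things in the scene. Friction and masses are not known exactly. Their poses are not given: they have to be found in the camera images.
- cabinet: Fixed plywood cabinet on the bench, 170 deep (its x) x 215 wide (y) x 173 high, 9 mm boards. Origin: centre of its underside. Its front, 85 mm to -x, faces the robot. Upper row: two open bays centred at y = +51.5 and -51.5 mm, each 94 wide, 74 high, floor at z = 90 mm. Lower row: two fixed shut fronts, 9 mm proud, with pulls 15 mm long.
- cabinet_brow (a point): Middle of the lower front edge of the cabinet's top board, 164 mm above the bench. Under the board, out of sight, a rigid stop lath runs across both bays: 18 mm thick in x, hanging 24 mm down, so its lower edge is 50 mm above the bay floor. Its front face is 10 to 58 mm behind this edge (+x), different each time: find it by feel.
- drawer_mid (a point): Centre of the loose, empty plywood drawer standing ajar in the left or right upper bay, front 44 to 50 mm out: mid-length, 30 mm above its underside. Axes as the cabinet's; front is -x. 0.17 to 0.33 kg, open-topped, 150 long (x = -75 to +75) x 90 wide (78 inside), sides 48 high, 2 mm to spare under the lath. Rests on the bay floor, 2 mm play each side.
- front_rim (a point): Middle of the top edge of that drawer's front board (9 thick in x, 100 wide, 60 high), 150 mm above the bench at the start: the place to pinch it from above, one finger outside, one inside the drawer. 70.5 mm in front of (-x) and 30 mm above drawer_mid. A round steel pull (14 mm across, 15 mm long) on its face has its top 35 mm below this edge.
- back_top (a point): Middle of the top edge of that drawer's back board (9 thick in x, 90 wide), 58 mm above its underside: 8 mm higher than the lath's lower edge, so a level drawer is caught. From the stop, tip it 0.34 to 0.38 rad (about 20 degrees) about the heel, easing it out some 3 mm for each 0.1 rad, and it passes under; below 0.31 rad it catches. Tipped short of the stop, its sides jam.
- heel (a point): Middle of that drawer's heel edge, where the flat underside ends, 48 mm behind (+x) drawer_mid: from here the lower back corner is cut off upward at 45 degrees, 27 x 27 mm. On this edge the drawer rocks on the bay floor when its front is raised.
- shut_drawer_mid (a point): Centre of the like drawer in the other upper bay, pushed fully shut: a loose bystander to be left shut.
- mat: Fixed black rubber packing mat, 240 x 240 x 5 mm, flat on the bench to the left or right; origin at the centre of its underside.
- barrel_block: Loose bystander on the other side from the mat: wooden block 130 x 170 mm with black barrels standing on it, 98 mm high overall; origin: centre of its underside.
- barrel_mid (a point): Centre of one loose turned black barrel, 30 mm across x 80 high, a bystander standing on end on the bench beside the mat.
Not all that is in view belongs to the job. What is shaped like the part that bears drawer_mid but green, orange or turquoise is not meant.

How it is judged:
By the outcome, as a careful person would: the job done as asked, in the order asked, and still so for the second after the job is handed in, with the robot touching nothing.
It also fails if it takes over 61 s, if anything falls off the work surface, if the arm or the gripper's body presses on something with over 40 N, if the wrist force passes 120 N, or if a joint passes its speed limit or range.

ROBOT

A 7-joint arm with a two-finger parallel gripper is mounted at the origin on the work surface. World frame = base frame: x ahead of the robot, y to its left, z up, the work surface at z = 0. Lengths are in m, angles in rad, forces in N, time in s.
With the tool pointing down it reaches from about 0.4 to 0.9 m from the base axis. Payload 5.5 kg.
Tool frame: the origin (TCP) lies midway between the tips of the shut fingers; the grasp point (between the pads) lies 19 mm behind it (grip_depth is the distance from the TCP to the grasp point, in m); x points along the fingers, z is the direction in which the jaws open and shut, and the axes are right-handed (so a half turn about x gives the same grasp; the last joint's range is limited). The gripper opens to 92 mm and grips with 3 to 60 N. Pads are 19 mm wide; open, the fingers measure 130 mm over their backs; the gripper's body (75 mm by 190 mm) begins 47 mm behind the grasp point.
Start: joints at [1.444, 0.501, -0.427, 1.55, 0.221, 1.138, -0.21], TCP at [0.247, -0.601, 0.227] pointing down, gripper open.
Joint ranges: [-2.88, 2.88], [-0.31, 2.03], [-1.54, 1.56], [0.2, 2.42], [-1.41, 4.55], [0.19, 2.02], [-2.57, 2.57]. Speed limits (rad/s): [2.57, 2.57, 3.14, 3.14, 3.14, 3.14, 3.14].

INTERFACE

Orientations are given as a unit quaternion [w, x, y, z].
In Python, from plant import get_obs, get_image, calibration, finish_job, grip_depth gives the robot as it stands. The module is installed in compiled form; this text tells all that it offers.
- The arm moves only by the tool apply_moves, never from a script. Its argument "increments" is a list that holds one entry, the list of rows, each a list of 7 numbers: the shift along the tool's x, y, z in m, then the turn, a rotation vector about the tool's x, y, z in rad, then the gripper's target within -1 to 1 (fully open at 1, half-way at 0, shut at -1). A call has 1 to 8 rows; each row shifts and turns the commanded pose from where the row before left it, along the tool's axes as they then stand; what a row does not reach is not made up. A row lasts 1/8 s, in which the tool goes at most 62.5 mm and 10.7 degrees, less where a joint would pass 70% of its speed; a pose out of reach is approached as far as the arm can. A call is refused whole if a number of a shift passes 0.0625 or a number of a turn 0.188, either way. A call with a gripper value outside its range is refused whole. The fingers move at their own pace and stop on an object; the grip force is fixed at half the most. Time passes only in rows, so rows that do not move let the fingers close. It gives the time, the measured TCP pose, the force and the opening at its end, in the units of the state.
- get_obs(): the state, without advancing time (a new reading comes with each control period).
- get_image(name): name is "side" or "top" or "wrist"; returns the picture (400x640x3 uint8, red, green, blue); there is no depth.
- calibration(name): a dict with "intrinsics" (3x3 intrinsics, pixels), "D" ([k1, k2, p1, p2, k3] as OpenCV has them; the pictures are not rectified), "rvec" (rotation vector, rad) and "tvec" (3), from world to camera coordinates, as OpenCV has them. Camera axes: x right, y down, z forward; pixel columns grow to the right and rows downward; lengths in m; the calibration is good to about 2 mm. A picture is of the moment at which its call begins: read the wrist's pose just before it. calibration takes no time and is no camera call; for the wrist camera it gives the pose at the moment of the call.
- finish_job(): hands the job in, once; it reports no verdict.
The state is a dict: "time_s": time; "joints": joint angles; "dq": joint speeds; "tau": joint torques, N m; "eef_pos": TCP position; "tcp_rot": TCP orientation; "force": force on the tool from outside, world axes, zero at the start; "wrist_torque": the same for the moment, N m; "grip_width": finger opening in m.
Only numpy, scipy, OpenCV 4.12 (cv2) and the standard library are available. Lean on these libraries where they do the work, as an engineer would, in place of code of your own. Each camera call takes 0.05 s, during which the arm holds its last target.

## Working session

There is one attempt and no reset: what is moved stays moved. The work goes in short steps, Python scripts to look and compute and a tool call to move; the robot and the scene stay as the last step left them, time stands still between calls to the robot, and variables do not carry over. Pictures are saved under pics/ and viewed, and the job is handed in when it is done.

Besides the shell and the picture viewer there is one more tool, called after "Request:" in YAML: its name, and indented under it one key for each argument. apply_moves: Moves the arm, as the interface text tells. Its arguments: {"type":"object","properties":{"increments":{"type":"array","items":{"type":"array","items":{"type":"array","items":{"type":"number"}}}}},"required":["increments"]}

```bash
mkdir -p pics; cat > look.py <<'E'
import sys,cv2
from plant import get_obs,get_image,calibration
def save(cam,name):
    im=get_image(cam); cv2.imwrite(f'pics/{name}.png',im[:,:,::-1]); return im
E
python3 - <<'E'
from look import *
for c in ('side','top'): save(c,c+'0')
o=get_obs(); print(o)
for c in ('side','top','wrist'): print(c,calibration(c))
from plant import grip_depth; print(grip_depth)
E
```

```text
{'time_s': 0.1, 'joints': array([ 1.44422328,  0.50174528, -0.4267884 ,  1.55128663,  0.22075976,
        1.13832092, -0.21031626]), 'dq': array([-1.49440068e-03, -2.87109038e-03,  6.54350071e-05, -3.07240555e-03,
        8.56037601e-04,  1.83696594e-03,  5.50536268e-04]), 'tau': array([-1.15251789e-02, -5.67867064e+01, -5.83878502e+00, -2.79914314e+01,
       -6.90931524e-02,  2.40787177e-02,  6.36591699e-05]), 'eef_pos': array([ 0.24671693, -0.60069907,  0.22581039]), 'tcp_rot': array([ 0.58687251,  0.39407492,  0.58784669, -0.39334703]), 'force': array([ 0.00710246, -0.38421548,  0.25543437]), 'wrist_torque': array([ 0.01149183,  0.03667301, -0.04316419]), 'grip_width': 0.09207113345394041}
side {'intrinsics': array([[497.81613029,   0.        , 321.40386547],
       [  0.        , 497.81613029, 200.81928191],
       [  0.        ,   0.        ,   1.        ]]), 'D': array([-0.01568539,  0.        ,  0.        ,  0.        ,  0.        ]), 'rvec': array([ 0.95936049, -2.38895152,  1.1625703 ]), 'tvec': array([0.43383034, 0.34984806, 1.15975649])}
top {'intrinsics': array([[375.9758916 ,   0.        , 318.81158275],
       [  0.        , 375.9758916 , 198.58663921],
       [  0.        ,   0.        ,   1.        ]]), 'D': array([-0.08712914,  0.        ,  0.        ,  0.        ,  0.        ]), 'rvec': array([ 2.13165034, -2.18298022,  0.13590898]), 'tvec': array([0.01761962, 0.63029753, 0.94189255])}
wrist {'intrinsics': array([[322.53988483,   0.        , 318.91243324],
       [  0.        , 322.53988483, 196.17848785],
       [  0.        ,   0.        ,   1.        ]]), 'D': array([-0.05107352,  0.        ,  0.        ,  0.        ,  0.        ]), 'rvec': array([-2.43352677,  1.62956392,  0.20643803]), 'tvec': array([-0.64906022, -0.03160411,  0.38981403])}
0.0188
```

View pics/side0.png

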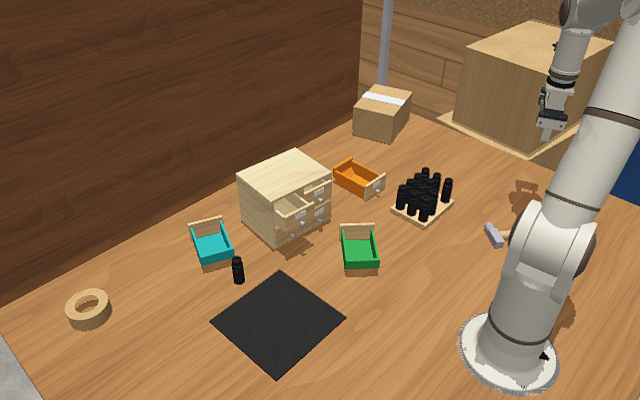

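View pics/top0.png

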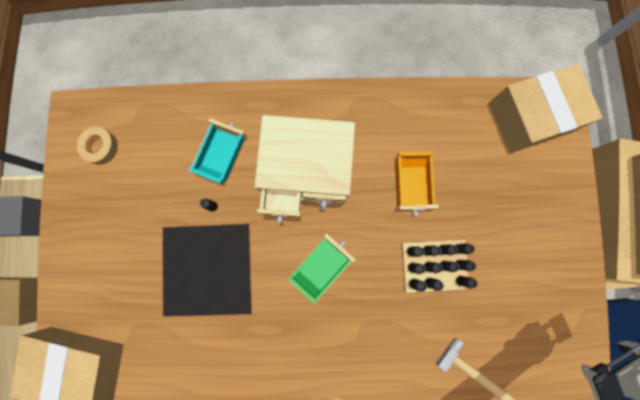

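The open drawer is in the left bay, with its front at about (279,212) in the top view. The mat is on the left at (207,270), and the loose barrel at (208,204) is beyond it. The green decoy at (322,268) is in front of the cabinet. I'll enlarge these areas next.

```bash
python3 - <<'E'
import cv2
t=cv2.imread('pics/top0.png'); s=cv2.imread('pics/side0.png')
a=t[105:225,245:365]; cv2.imwrite('pics/topc.png',cv2.resize(a,None,fx=5,fy=5,interpolation=cv2.INTER_CUBIC))
a=s[140:260,225:345]; cv2.imwrite('pics/sidec.png',cv2.resize(a,None,fx=5,fy=5,interpolation=cv2.INTER_CUBIC))
a=t[190:330,150:270]; cv2.imwrite('pics/topm.png',cv2.resize(a,None,fx=4,fy=4,interpolation=cv2.INTER_CUBIC))
E
```

```text
(no output)
```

View pics/topc.png

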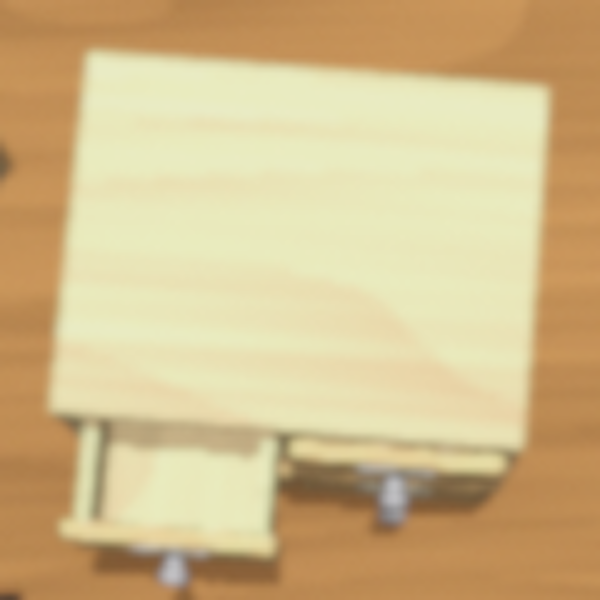

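View pics/sidec.png

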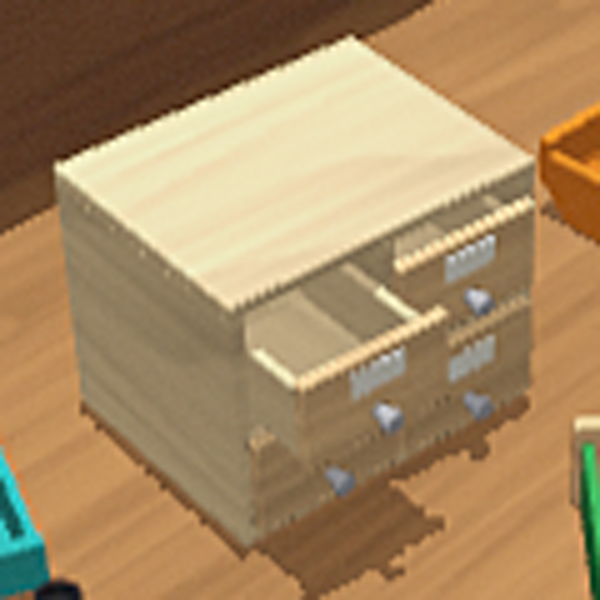

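View pics/topm.png

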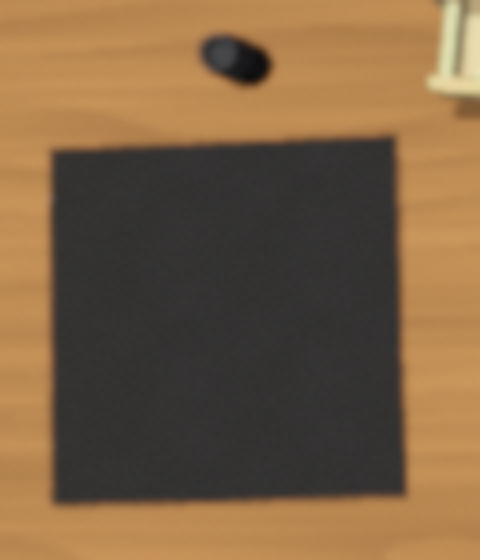

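```bash
cat > geo.py <<'E'
import numpy as np,cv2
from plant import calibration
def ray(cam,uv,z,c=None):
    c=c or calibration(cam); K,D=c['intrinsics'],c['D']; R=cv2.Rodrigues(c['rvec'])[0]
    n=cv2.undistortPoints(np.array(uv,float).reshape(-1,1,2),K,D).reshape(-1,2)
    d=np.c_[n,np.ones(len(n))]@R; o=-R.T@c['tvec']
    return o+d*((z-o[2])/d[:,2])[:,None]
def crop(p,f,o): return (np.array(p,float)+.5)/f-.5+np.array(o)
E
python3 - <<'E'
from geo import *
np.set_printoptions(precision=4,suppress=True)
T=ray('top',crop([(87,50),(550,87),(523,448),(50,412)],5,(245,105)),.173)
S=ray('side',crop([(352,38)],5,(225,140)),.173)
Sc=ray('side',crop([(58,168),(352,38),(533,160),(232,308)],5,(225,140)),.173)
for n,q in (('top',T),('side',Sc)):
  print(n,q[:,:2],q.mean(0)); d=[np.linalg.norm(q[i]-q[(i+1)%4]) for i in range(4)];print(d)
e=T[1]-T[0];print('yaw',np.arctan2(e[0],-e[1])); e=T[2]-T[1];print(np.arctan2(-e[1],-e[0]));e=T[3]-T[0];print(np.arctan2(-e[1],-e[0]))
print('rim top',ray('top',crop([(62,530),(275,546),(168,538)],5,(245,105)),.15))
print('rim side',ray('side',crop([(297,384),(445,312),(371,348)],5,(225,140)),.15))
M=ray('top',crop([(52,151),(395,138),(405,493),(54,503)],4,(150,190)),.005);print('mat',M,M.mean(0))
d=[np.linalg.norm(M[i]-M[(i+1)%4]) for i in range(4)];print(d); e=M[1]-M[0];print(np.arctan2(e[0],-e[1]))
M2=ray('side',[(280,270),(346,319),(277,380),(210,322)],.005);print('mat side',M2,M2.mean(0))
print('barrel top',ray('top',crop([(222,55)],4,(150,190)),.08)); print('barrel side',ray('side',[(237.5,260)],.08))
print('green',ray('top',[(331,237),(354,260)],.06))
E
```

```text
top [[ 0.8143  0.1307]
 [ 0.7909 -0.0843]
 [ 0.6221 -0.0658]
 [ 0.6437  0.1478]] [0.7178 0.0321 0.173 ]
[np.float64(0.21634136397989573), np.float64(0.1698158123405597), np.float64(0.2147444433311033), np.float64(0.17143633584900114)]
side [[ 0.8108  0.1297]
 [ 0.7905 -0.0829]
 [ 0.6228 -0.0644]
 [ 0.6445  0.1468]] [0.7171 0.0323 0.173 ]
[np.float64(0.21354604223883478), np.float64(0.1686346309432931), np.float64(0.21226892099445763), np.float64(0.16721013503340765)]
yaw -0.10821969781579857
-0.10931431201091432
-0.09995350839263308
rim top [[0.5921 0.1463 0.15  ]
 [0.5824 0.048  0.15  ]
 [0.5873 0.0973 0.15  ]]
rim side [[0.5949 0.1474 0.15  ]
 [0.5817 0.0501 0.15  ]
 [0.5884 0.0997 0.15  ]]
mat [[0.5661 0.4291 0.005 ]
 [0.5702 0.1935 0.005 ]
 [0.3361 0.1884 0.005 ]
 [0.3312 0.4246 0.005 ]] [0.4509 0.3089 0.005 ]
[np.float64(0.23565901302339173), np.float64(0.23411806077216113), np.float64(0.2362404544905636), np.float64(0.23487155467283022)]
0.017425560590233233
mat side [[0.5677 0.1953 0.005 ]
 [0.3297 0.1951 0.005 ]
 [0.3289 0.4252 0.005 ]
 [0.5623 0.4321 0.005 ]] [0.4471 0.3119 0.005 ]
barrel top [[0.6201 0.2892 0.08  ]]
barrel side [[0.6164 0.2936 0.08  ]]
green [[ 0.5295 -0.0258  0.06  ]
 [ 0.4705 -0.082   0.06  ]]
```

```bash
cat > plan.py <<'E'
import numpy as np
from scipy.spatial.transform import Rotation as Ro
from plant import get_obs
PSI=-0.105
ex=np.array([np.cos(PSI),np.sin(PSI),0]); ey=np.array([-np.sin(PSI),np.cos(PSI),0])
def cur():
    o=get_obs(); q=o['tcp_rot']; return np.array(o['eef_pos']),Ro.from_quat([q[1],q[2],q[3],q[0]])
def tool(psi,th=0,sgn=1):
    # tool x down, tool z along sgn*cabinet x, then pitch th about cabinet y (front up)
    x=np.array([0,0,-1.]); z=sgn*np.array([np.cos(psi),np.sin(psi),0]); y=np.cross(z,x)
    return Ro.from_rotvec(th*np.array([-np.sin(psi),np.cos(psi),0]))*Ro.from_matrix(np.c_[x,y,z])
def rows(p0,R0,p1,R1,n,g):
    rv=(R0.inv()*R1).as_rotvec(); out=[]; R=R0
    dR=Ro.from_rotvec(rv/n); dp=(p1-p0)/n
    for i in range(n):
        s=R.inv().apply(dp); out.append([*np.round(s,4).tolist(),*np.round(rv/n,4).tolist(),g]); R=R*dR
    print('\n'.join(str(r) for r in out)); return out
E
python3 - <<'E'
from plan import *
np.set_printoptions(precision=4,suppress=True)
p,R=cur(); print(R.as_matrix())
for s in (1,-1): print(s,(R.inv()*tool(PSI,0,s)).as_rotvec())
rows(p,R,np.array([.583,.099,.255]),tool(PSI,0,1),20,-.1)
print();rows(p,R,np.array([.583,.099,.255]),tool(PSI,0,-1),20,-.1)
E
```

```text
[[-0.0006  0.925   0.38  ]
 [ 0.0016  0.38   -0.925 ]
 [-1.      0.0001 -0.0017]]
1 [-1.076  -0.0015 -0.001 ]
-1 [ 2.0656 -0.0011  0.0017]
[-0.0014, 0.0288, -0.026, -0.0538, -0.0001, -0.0001, -0.1]
[-0.0014, 0.0302, -0.0244, -0.0538, -0.0001, -0.0001, -0.1]
[-0.0014, 0.0315, -0.0227, -0.0538, -0.0001, -0.0001, -0.1]
[-0.0014, 0.0326, -0.021, -0.0538, -0.0001, -0.0001, -0.1]
[-0.0014, 0.0337, -0.0192, -0.0538, -0.0001, -0.0001, -0.1]
[-0.0014, 0.0347, -0.0174, -0.0538, -0.0001, -0.0001, -0.1]
[-0.0014, 0.0356, -0.0155, -0.0538, -0.0001, -0.0001, -0.1]
[-0.0014, 0.0364, -0.0135, -0.0538, -0.0001, -0.0001, -0.1]
[-0.0014, 0.0371, -0.0116, -0.0538, -0.0001, -0.0001, -0.1]
[-0.0014, 0.0376, -0.0096, -0.0538, -0.0001, -0.0001, -0.1]
[-0.0014, 0.0381, -0.0075, -0.0538, -0.0001, -0.0001, -0.1]
[-0.0014, 0.0384, -0.0055, -0.0538, -0.0001, -0.0001, -0.1]
[-0.0014, 0.0387, -0.0034, -0.0538, -0.0001, -0.0001, -0.1]
[-0.0014, 0.0388, -0.0013, -0.0538, -0.0001, -0.0001, -0.1]
[-0.0015, 0.0388, 0.0008, -0.0538, -0.0001, -0.0001, -0.1]
[-0.0015, 0.0387, 0.0029, -0.0538, -0.0001, -0.0001, -0.1]
[-0.0
[... 696 characters left out ...]
0014, 0.0004, -0.0388, 0.1033, -0.0001, 0.0001, -0.1]
[-0.0014, -0.0036, -0.0387, 0.1033, -0.0001, 0.0001, -0.1]
[-0.0014, -0.0075, -0.0381, 0.1033, -0.0001, 0.0001, -0.1]
[-0.0014, -0.0114, -0.0371, 0.1033, -0.0001, 0.0001, -0.1]
[-0.0014, -0.0152, -0.0357, 0.1033, -0.0001, 0.0001, -0.1]
[-0.0014, -0.0188, -0.034, 0.1033, -0.0001, 0.0001, -0.1]
[-0.0014, -0.0222, -0.0319, 0.1033, -0.0001, 0.0001, -0.1]
[-0.0014, -0.0253, -0.0294, 0.1033, -0.0001, 0.0001, -0.1]
[-0.0014, -0.0282, -0.0266, 0.1033, -0.0001, 0.0001, -0.1]
[-0.0014, -0.0308, -0.0236, 0.1033, -0.0001, 0.0001, -0.1]
[-0.0015, -0.0331, -0.0203, 0.1033, -0.0001, 0.0001, -0.1]
[-0.0015, -0.035, -0.0168, 0.1033, -0.0001, 0.0001, -0.1]
```

Request:
apply_moves:
  increments:
    - [[-0.004,0.029,-0.026,-0.054,0,0,-0.1],[-0.004,0.03,-0.024,-0.054,0,0,-0.1],[-0.002,0.0315,-0.023,-0.054,0,0,-0.1],[-0.002,0.0326,-0.021,-0.054,0,0,-0.1],[-0.002,0.0337,-0.019,-0.054,0,0,-0.1],[-0.002,0.0347,-0.017,-0.054,0,0,-0.1],[-0.002,0.0356,-0.0155,-0.054,0,0,-0.1],[-0.002,0.0364,-0.0135,-0.054,0,0,-0.1]]

```text
time_s: 1.1
eef_pos: [0.3826, -0.3198, 0.2469]
tcp_rot: [0.659, 0.258, 0.658, -0.258]
force: [0.3, 0.3, -0.3]
grip_width: 0.0415
```

Request:
apply_moves:
  increments:
    - [[-0.0014,0.0371,-0.0116,-0.054,0,0,-0.1],[-0.0014,0.0376,-0.0096,-0.054,0,0,-0.1],[-0.0014,0.0381,-0.0075,-0.054,0,0,-0.1],[-0.0014,0.0384,-0.0055,-0.054,0,0,-0.1],[-0.0014,0.0387,-0.0034,-0.054,0,0,-0.1],[-0.0014,0.0388,-0.0013,-0.054,0,0,-0.1],[-0.0015,0.0388,0.0008,-0.054,0,0,-0.1],[-0.0015,0.0387,0.0029,-0.054,0,0,-0.1]]

```text
time_s: 2.1
eef_pos: [0.5158, -0.0394, 0.2583]
tcp_rot: [0.698, 0.11, 0.698, -0.111]
force: [0.4, -0.3, -0.3]
grip_width: 0.0412
```

```bash
python3 - <<'E'
from plan import *
from look import save
save('wrist','w1')
p,R=cur();rows(p,R,np.array([.588,.0985,.255]),tool(PSI),5,-.1)
E
```

```text
[0.001, 0.0294, 0.0055, -0.0402, 0.0005, -0.0009, -0.1]
[0.0009, 0.0291, 0.0066, -0.0402, 0.0005, -0.0009, -0.1]
[0.0009, 0.0288, 0.0078, -0.0402, 0.0005, -0.0009, -0.1]
[0.0009, 0.0285, 0.009, -0.0402, 0.0005, -0.0009, -0.1]
[0.0009, 0.0281, 0.0101, -0.0402, 0.0005, -0.0009, -0.1]
```

View pics/w1.png

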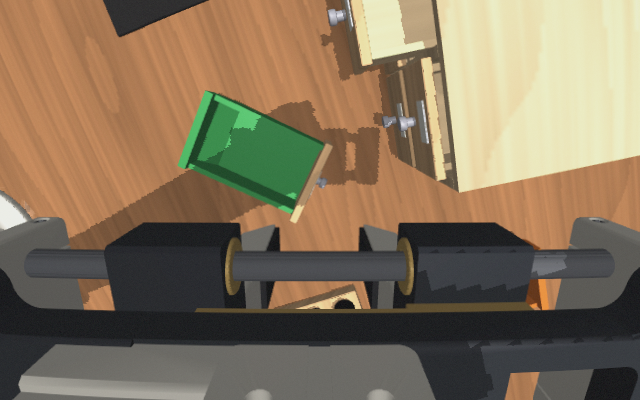

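The wrist view shows the open drawer's front at the top (350,30), still partly cut off. The jaw axis is horizontal in the picture, in line with the drawer's depth. I'll move on and take one more wrist picture.

Request:
apply_moves:
  increments:
    - [[0.001,0.024,0.006,-0.04,0,-0.001,-0.1],[0.001,0.024,0.007,-0.04,0,-0.001,-0.1],[0,0,0,-0.04,0,-0.001,-0.1],[0,0,0,-0.04,0,0,-0.1],[0,0,0,-0.04,0,0,-0.1]]

```text
time_s: 2.78
eef_pos: [0.5415, -0.0006, 0.256]
tcp_rot: [0.706, 0.04, 0.706, -0.042]
force: [-0.0, 0.0, -0.5]
grip_width: 0.0412
```

```bash
python3 - <<'E'
from plan import *
from look import *
import pickle
c=calibration('wrist');im=save('wrist','w2'); pickle.dump(c,open('w2.pkl','wb'))
a=cv2.resize(im[0:200,240:440,::-1],None,fx=3,fy=3,interpolation=cv2.INTER_CUBIC); cv2.imwrite('pics/w2c.png',a)
p,R=cur();print(p);rows(p,R,np.array([.588,.0985,.255]),tool(PSI),3,-.1)
E
```

```text
[ 0.54160155 -0.00061397  0.25603667]
[0.0002, 0.0346, 0.0116, -0.0032, -0.0002, 0.0012, -0.1]
[0.0003, 0.0346, 0.0117, -0.0032, -0.0002, 0.0012, -0.1]
[0.0003, 0.0345, 0.0118, -0.0032, -0.0002, 0.0012, -0.1]
```

View pics/w2c.png

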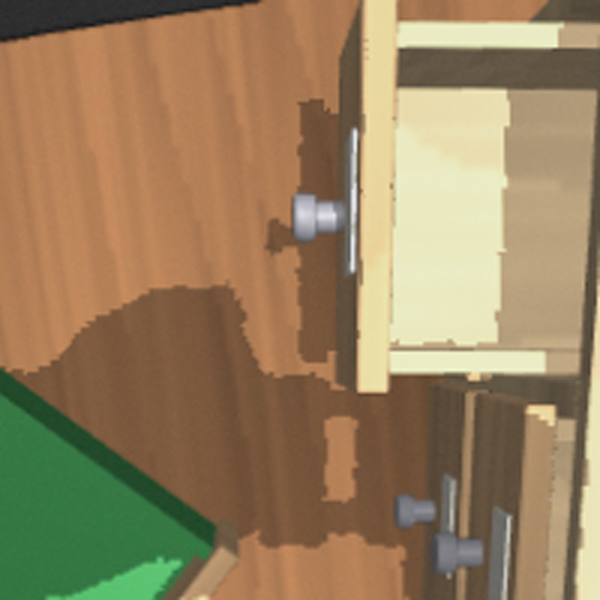

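```bash
python3 - <<'E'
from plan import *; from geo import *
import pickle; c=pickle.load(open('w2.pkl','rb'))
A=ray('',crop([(373,391),(380,5)],3,(240,0)),.15,c); print(A); d=A[1]-A[0]; print(np.arctan2(-d[0],d[1]))
print('pull',ray('',crop([(300,217)],3,(240,0)),.108,c))
print('centre from right end', A[0]+.05*ey)
print('sides y ends', ray('',crop([(450,35),(450,362)],3,(240,0)),.138,c))
E
```

```text
[[0.58373908 0.04813388 0.15      ]
 [0.59365415 0.14248419 0.15      ]]
-0.10470349213160557
pull [[0.57182243 0.09911418 0.108     ]]
centre from right end [0.58897944 0.09785851 0.15      ]
sides y ends [[0.6132759  0.13683329 0.138     ]
 [0.60740291 0.05290582 0.138     ]]
```

The rim centre comes out at (0.589, 0.098) with yaw -0.105, and all three cameras agree. Next I'll go above it, then down to TCP z of about 0.122.

Request:
apply_moves:
  increments:
    - [[0,0.0345,0.012,-0.003,0,0.001,-0.1],[0,0.0345,0.012,-0.003,0,0.001,-0.1],[0.001,0.034,0.012,-0.003,0,0.001,-0.1],[0.02,0,0,0,0,0,-0.1],[0.03,0,0,0,0,0,-0.1],[0.02,0,0,0,0,0,-0.1],[0,0,0,0,0,0,-0.1]]

```text
time_s: 3.7
eef_pos: [0.588, 0.0971, 0.1829]
tcp_rot: [0.705, 0.038, 0.708, -0.039]
force: [0.5, -0.4, -0.1]
grip_width: 0.0415
```

```bash
python3 - <<'E'
from plan import *
from look import *
im=save('wrist','w3'); save('top','t3')
p,R=cur();print(p);rows(p,R,np.array([.589,.098,.122]),tool(PSI),4,-.1)
E
```

```text
[0.58968385 0.09831341 0.18531808]
[0.0158, -0.0001, -0.0002, -0.0009, -0.0, -0.0, -0.1]
[0.0158, -0.0001, -0.0002, -0.0009, -0.0, -0.0, -0.1]
[0.0158, -0.0001, -0.0002, -0.0009, -0.0, -0.0, -0.1]
[0.0158, -0.0001, -0.0002, -0.0009, -0.0, -0.0, -0.1]
```

View pics/w3.png

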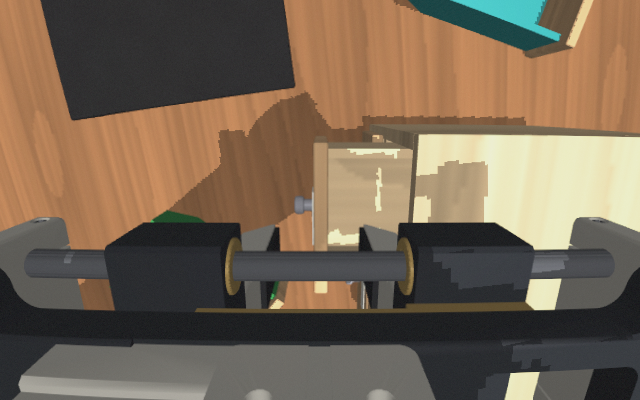

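The rim at column 320 sits midway between the fingers (262 and 372). I'll go down and close.

Request:
apply_moves:
  increments:
    - [[0.02,0,0,0,0,0,-0.1],[0.02,0,0,0,0,0,-0.1],[0.015,0,0,0,0,0,-0.1],[0.008,0,0,0,0,0,-0.1],[0,0,0,0,0,0,-0.1],[0,0,0,0,0,0,-0.1]]

```text
time_s: 4.55
eef_pos: [0.5898, 0.0991, 0.1224]
tcp_rot: [0.706, 0.038, 0.706, -0.038]
force: [-0.1, 0.0, -0.0]
grip_width: 0.0412
```

Request:
apply_moves:
  increments:
    - [[0,0,0,0,0,0,-0.5],[0,0,0,0,0,0,-1],[0,0,0,0,0,0,-1],[0,0,0,0,0,0,-1]]

```text
time_s: 5.05
eef_pos: [0.5894, 0.0987, 0.122]
tcp_rot: [0.706, 0.038, 0.706, -0.038]
force: [-0.7, -1.1, 1.2]
grip_width: 0.009
```

```bash
python3 - <<'E'
from plan import *
o=get_obs();print(o['force'],o['wrist_torque'],o['grip_width'],o['time_s'])
p,R=cur();print(p,R.as_matrix()[:,0]);rows(p,R,np.array([.589,.098,.122]),tool(PSI),1,-1)
E
```

```text
[-0.70764722 -1.11234459  1.20397069] [-0.05068137  0.02557583 -0.01140839] 0.009026882087682596 5.05
[0.58942018 0.09874466 0.12202451] [-2.95862208e-04 -2.02277904e-05 -9.99999956e-01]
[0.0, -0.0008, -0.0003, -0.0029, -0.0003, 0.0001, -1]
```

Request:
apply_moves:
  increments:
    - [[0,0,-0.002,0,0,0,-1],[0,0,-0.002,0,0,0,-1],[0,0,-0.002,0,0,0,-1],[0,0,0,0,0,0,-1]]

```text
time_s: 5.55
eef_pos: [0.5833, 0.0995, 0.122]
tcp_rot: [0.706, 0.038, 0.706, -0.038]
force: [-0.0, -0.4, 0.9]
grip_width: 0.0085
```

Request:
apply_moves:
  increments:
    - [[0,0,-0.001,0,0,0,-1],[0,0,-0.001,0,0,0,-1],[0,0,-0.001,0,0,0,-1]]

```text
time_s: 5.92
eef_pos: [0.5806, 0.0997, 0.122]
tcp_rot: [0.706, 0.038, 0.706, -0.038]
force: [1.2, -1.3, 0.6]
grip_width: 0.0088
```

Request:
apply_moves:
  increments:
    - [[0,0,-0.001,0,0,0,-1],[0,0,-0.001,0,0,0,-1],[0,0,-0.001,0,0,0,-1]]

```text
time_s: 6.3
eef_pos: [0.5775, 0.1001, 0.122]
tcp_rot: [0.706, 0.038, 0.706, -0.038]
force: [0.6, 0.8, 0.7]
grip_width: 0.0087
```

Request:
apply_moves:
  increments:
    - [[0,0,-0.001,0,0,0,-1],[0,0,-0.001,0,0,0,-1],[0,0,-0.001,0,0,0,-1],[0,0,-0.001,0,0,0,-1]]

```text
time_s: 6.8
eef_pos: [0.5756, 0.1002, 0.1223]
tcp_rot: [0.707, 0.039, 0.705, -0.038]
force: [10.1, -0.1, -3.1]
grip_width: 0.0087
```

Request:
apply_moves:
  increments:
    - [[0,0,-0.001,0,0,0,-1],[0,0,-0.001,0,0,0,-1],[0,0,-0.001,0,0,0,-1]]

```text
time_s: 7.18
eef_pos: [0.5756, 0.1002, 0.123]
tcp_rot: [0.709, 0.039, 0.703, -0.038]
force: [16.1, -0.2, -5.4]
grip_width: 0.009
```

Request:
apply_moves:
  increments:
    - [[0,0,-0.001,0,0,0,-1],[0,0,-0.001,0,0,0,-1],[0,0,-0.001,0,0,0,-1]]

```text
time_s: 7.55
eef_pos: [0.5756, 0.1001, 0.124]
tcp_rot: [0.711, 0.04, 0.701, -0.038]
force: [23.1, -1.5, -6.1]
grip_width: 0.0092
```

Request:
apply_moves:
  increments:
    - [[0,0,0.004,0,0,0,-1],[0,0,0.004,0,0,0,-1],[0,0,0,0,0,0,-1]]

```text
time_s: 7.92
eef_pos: [0.5757, 0.1003, 0.122]
tcp_rot: [0.706, 0.038, 0.706, -0.038]
force: [2.8, -0.5, 0.4]
grip_width: 0.0092
```

```bash
python3 - <<'E'
from plan import *
from look import *
im=save('wrist','w4'); save('side','s4')
o=get_obs();print(o['force'],o['wrist_torque'],o['grip_width'],o['time_s'],o['eef_pos'],o['tcp_rot'])
E
```

```text
[3.46161978 0.20478578 1.14554672] [-0.15231765 -0.76637443  0.02995424] 0.009012295071647636 8.025 [0.57566152 0.10025311 0.12198874] [ 0.70613565  0.03812     0.70602168 -0.03811417]
```

View pics/w4.png

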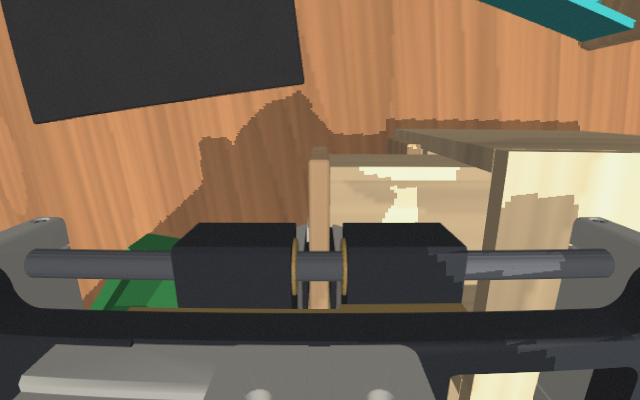

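At the stop, TCP x = 0.5757, after about 14 mm of travel. The peak was 23 N, just inside the limit, because I had batched too many pull steps. It is now backed off to 3 N. Next I'll plan the tip about the heel.

```bash
python3 - <<'E'
from plan import *
def P(th):
    s,c=np.sin(th),np.cos(th); x,z=-.1185,.032
    return np.array([x*c+z*s-.03*th, -x*s+z*c])
ths=np.arange(0,.3601,.03)
for a,b in zip(ths[:-1],ths[1:]):
    d=P(b)-P(a); w=d[0]*ex+d[1]*np.array([0,0,1]); print(round(b,2),np.round(tool(PSI,a).inv().apply(w),4), P(b))
E
```

```text
0.03 [-0.0035  0.      0.0001] [-0.11838682  0.03554007]
0.06 [-0.0035  0.      0.0001] [-0.11816792  0.03904815]
0.09 [-0.0035  0.      0.0001] [-0.11784429  0.0425211 ]
0.12 [-0.0035 -0.      0.0001] [-0.11741703  0.04595577]
0.15 [-0.0034  0.      0.0001] [-0.11688735  0.04934909]
0.18 [-0.0034 -0.      0.0001] [-0.11625653  0.052698  ]
0.21 [-0.0034  0.      0.0001] [-0.11552595  0.05599949]
0.24 [-0.0034  0.      0.0001] [-0.11469707  0.05925058]
0.27 [-0.0033  0.      0.0001] [-0.11377145  0.06244834]
0.3 [-0.0033 -0.      0.0001] [-0.11275073  0.06558991]
0.33 [-0.0033 -0.      0.0002] [-0.11163664  0.06867245]
0.36 [-0.0032  0.      0.0002] [-0.110431   0.0716932]
```

Request:
apply_moves:
  increments:
    - [[-0.0035,0,0.0004,0,0.03,0,-1],[-0.0035,0,0.0004,0,0.03,0,-1],[0,0,0,0,0,0,-1]]

```text
time_s: 8.4
eef_pos: [0.5762, 0.1003, 0.1287]
tcp_rot: [0.684, 0.039, 0.727, -0.037]
force: [1.2, -0.5, 0.3]
grip_width: 0.0087
```

Request:
apply_moves:
  increments:
    - [[-0.0035,0,0.0001,0,0.03,0,-1],[-0.0035,0,0.0001,0,0.03,0,-1],[-0.0034,0,0.0001,0,0.03,0,-1],[0,0,0,0,0,0,-1]]

```text
time_s: 8.9
eef_pos: [0.5774, 0.1002, 0.1389]
tcp_rot: [0.651, 0.041, 0.757, -0.035]
force: [1.2, 0.3, 1.2]
grip_width: 0.0089
```

Request:
apply_moves:
  increments:
    - [[-0.0035,0,0.0001,0,0.03,0,-1],[-0.0035,0,0.0001,0,0.03,0,-1],[-0.0034,0,0.0001,0,0.03,0,-1],[0,0,0,0,0,0,-1]]

```text
time_s: 9.4
eef_pos: [0.5794, 0.1, 0.149]
tcp_rot: [0.616, 0.042, 0.786, -0.033]
force: [0.7, -0.2, 0.8]
grip_width: 0.009
```

```bash
python3 - <<'E'
from plan import *
from look import *
im=save('side','s5'); cv2.imwrite('pics/s5c.png',cv2.resize(im[130:270,215:355,::-1],None,fx=4,fy=4,interpolation=cv2.INTER_CUBIC))
o=get_obs();print(o['force'],o['wrist_torque'],o['grip_width'],o['time_s'],o['eef_pos'])
p,R=cur(); print(p,(tool(PSI).inv()*R).as_rotvec())
E
```

```text
[ 1.29688356 -0.68637052  0.44801107] [-0.16423672 -0.77114982  0.02385471] 0.008680523822293262 9.45 [0.57940705 0.09990534 0.14896698]
[0.57940705 0.09990534 0.14896698] [2.61316365e-03 2.39827947e-01 5.50208158e-05]
```

View pics/s5c.png

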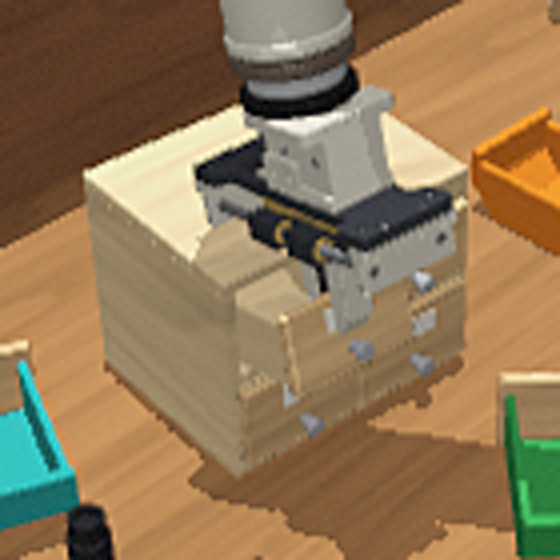

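The drawer is tilting with the gripper, and its front board is raised at about (300,350) in the crop. Contact forces are about 1 N. I'll continue to 0.36.

Request:
apply_moves:
  increments:
    - [[-0.0033,0,0.0001,0,0.03,0,-1],[-0.0033,0,0.0001,0,0.03,0,-1],[0,0,0,0,0,0,-1]]

```text
time_s: 9.82
eef_pos: [0.5813, 0.0998, 0.1554]
tcp_rot: [0.592, 0.043, 0.804, -0.032]
force: [0.1, -0.1, 0.3]
grip_width: 0.009
```

Request:
apply_moves:
  increments:
    - [[-0.0033,0,0.0002,0,0.03,0,-1],[-0.0032,0,0.0002,0,0.03,0,-1],[0,0,0,0,0,0,-1]]

```text
time_s: 10.2
eef_pos: [0.5837, 0.0995, 0.1615]
tcp_rot: [0.568, 0.044, 0.821, -0.031]
force: [0.4, 0.3, 1.6]
grip_width: 0.0091
```

```bash
python3 - <<'E'
from plan import *
from look import *
c=calibration('wrist');im=save('wrist','w6');im=save('side','s6'); cv2.imwrite('pics/s6c.png',cv2.resize(im[130:270,215:355,::-1],None,fx=4,fy=4,interpolation=cv2.INTER_CUBIC))
o=get_obs();print(o['force'],o['wrist_torque'],o['grip_width'],o['time_s'],o['eef_pos'])
p,R=cur(); print(p,(tool(PSI).inv()*R).as_rotvec())
print('1mm out in tool axes',tool(PSI,.36).inv().apply(-ex), 'up', tool(PSI,.36).inv().apply([0,0,1]))
E
```

```text
[ 0.48521312 -0.85833581 -0.71033546] [-0.02526426 -0.77836099 -0.02431971] 0.00882912814958141 10.3 [0.5836813  0.09943468 0.16152851]
[0.5836813  0.09943468 0.16152851] [2.50558618e-03 3.59415786e-01 1.69965416e-04]
1mm out in tool axes [ 3.52274233e-01 -9.09648993e-18 -9.35896824e-01] up [-9.35896824e-01  6.93889390e-18 -3.52274233e-01]
```

View pics/w6.png

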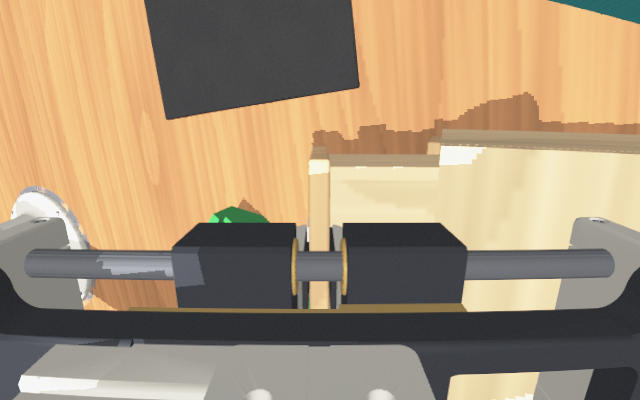

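View pics/s6c.png

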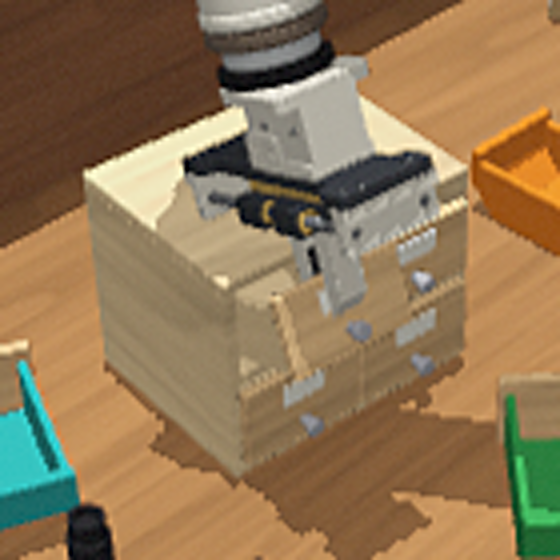

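Request:
apply_moves:
  increments:
    - [[0.0007,0,-0.0019,0,0,0,-1],[0.0007,0,-0.0019,0,0,0,-1],[0.0007,0,-0.0019,0,0,0,-1],[0,0,0,0,0,0,-1]]

```text
time_s: 10.8
eef_pos: [0.5774, 0.1, 0.1618]
tcp_rot: [0.568, 0.044, 0.821, -0.031]
force: [-0.5, 0.7, -0.3]
grip_width: 0.0087
```

Request:
apply_moves:
  increments:
    - [[0.0008,0,-0.0019,0,0,0,-1],[0.0008,0,-0.0019,0,0,0,-1],[0.0008,0,-0.0019,0,0,0,-1],[0,0,0,0,0,0,-1]]

```text
time_s: 11.3
eef_pos: [0.5716, 0.1007, 0.1617]
tcp_rot: [0.568, 0.044, 0.821, -0.031]
force: [-1.1, -0.4, -0.0]
grip_width: 0.0085
```

Request:
apply_moves:
  increments:
    - [[0.0007,0,-0.0019,0,0,0,-1],[0.0008,0,-0.0019,0,0,0,-1],[0.0008,0,-0.0019,0,0,0,-1]]

```text
time_s: 11.68
eef_pos: [0.5657, 0.1014, 0.1615]
tcp_rot: [0.568, 0.044, 0.821, -0.031]
force: [0.2, -0.8, 0.1]
grip_width: 0.0089
```

Request:
apply_moves:
  increments:
    - [[0.0007,0,-0.0019,0,0,0,-1],[0.0007,0,-0.0019,0,0,0,-1],[0.0007,0,-0.0019,0,0,0,-1],[0.0007,0,-0.0019,0,0,0,-1]]

```text
time_s: 12.18
eef_pos: [0.5576, 0.1023, 0.1615]
tcp_rot: [0.568, 0.044, 0.821, -0.031]
force: [0.0, 0.0, 0.2]
grip_width: 0.0087
```

```bash
python3 - <<'E'
from look import *
from plan import *
im=save('side','s7'); cv2.imwrite('pics/s7c.png',cv2.resize(im[130:270,215:355,::-1],None,fx=4,fy=4,interpolation=cv2.INTER_CUBIC))
o=get_obs();print(o['force'],o['wrist_torque'],o['grip_width'],o['time_s'],o['eef_pos'])
E
```

```text
[ 0.79449177 -0.5332886   0.09724792] [-0.13733371 -0.82897429 -0.01933832] 0.008997951821329246 12.225 [0.55731273 0.10228226 0.16156435]
```

View pics/s7c.png

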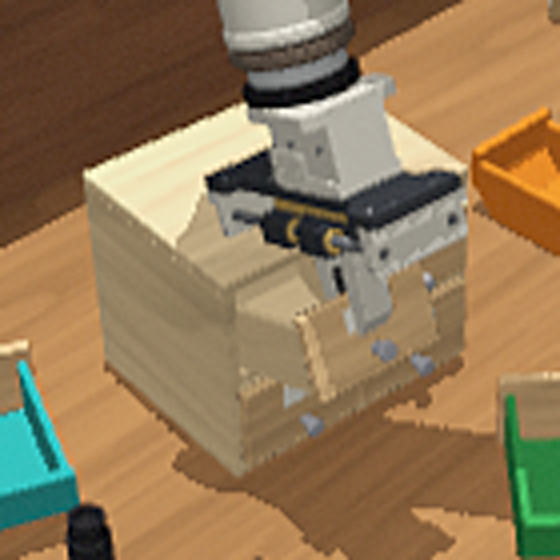

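Request:
apply_moves:
  increments:
    - [[0.0009,0,-0.0023,0,0,0,-1],[0.0009,0,-0.0023,0,0,0,-1],[0.0009,0,-0.0023,0,0,0,-1],[0.0009,0,-0.0023,0,0,0,-1]]

```text
time_s: 12.72
eef_pos: [0.5478, 0.1033, 0.1614]
tcp_rot: [0.568, 0.044, 0.821, -0.031]
force: [0.5, -0.6, 0.5]
grip_width: 0.0091
```

Request:
apply_moves:
  increments:
    - [[0.0011,0,-0.0028,0,0,0,-1],[0.0011,0,-0.0028,0,0,0,-1],[-0.0005,0,-0.0044,0,0,0,-1],[-0.0005,0,-0.0044,0,0,0,-1],[-0.0005,0,-0.0044,0,0,0,-1],[-0.0005,0,-0.0044,0,0,0,-1]]

```text
time_s: 13.48
eef_pos: [0.5257, 0.1056, 0.1694]
tcp_rot: [0.568, 0.044, 0.821, -0.031]
force: [-0.0, -0.4, -2.5]
grip_width: 0.0087
```

Request:
apply_moves:
  increments:
    - [[0.0025,0,-0.0066,0,0,0,-1],[0.0035,0,-0.0094,0,0,0,-1],[0.0035,0,-0.0094,0,0,0,-1],[0.0035,0,-0.0094,0,0,0,-1],[0.0035,0,-0.0094,0,0,0,-1],[0,0,0,0,0,0,-1]]

```text
time_s: 14.22
eef_pos: [0.4784, 0.1108, 0.1697]
tcp_rot: [0.568, 0.044, 0.821, -0.031]
force: [0.1, -0.3, -1.7]
grip_width: 0.0088
```

```bash
python3 - <<'E'
from look import *
from plan import *
im=save('side','s8'); cv2.imwrite('pics/s8c.png',cv2.resize(im[130:290,205:365,::-1],None,fx=4,fy=4,interpolation=cv2.INTER_CUBIC))
o=get_obs();print(o['force'],o['wrist_torque'],o['grip_width'],o['time_s'],o['eef_pos'])
E
```

```text
[ 0.31265407 -0.30431694 -2.63194331] [-0.01083134 -0.533522    0.01432972] 0.009314083273656182 14.275 [0.4791603  0.11058725 0.16964694]
```

View pics/s8c.png

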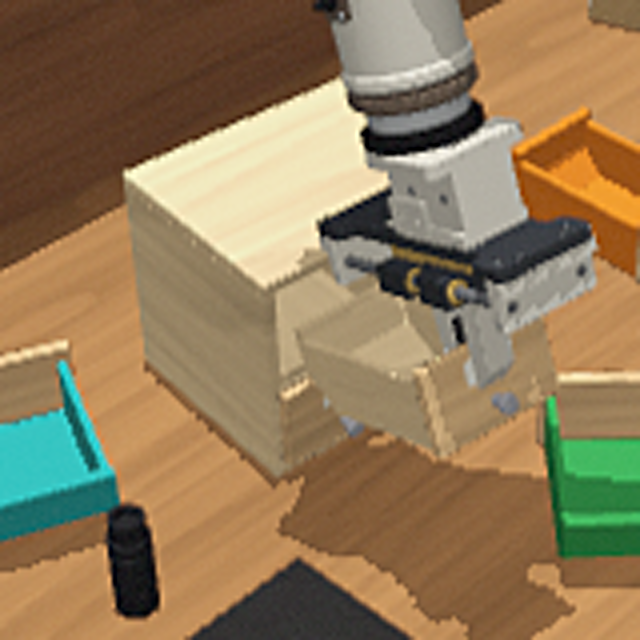

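The drawer is firmly held and nearly clear of the bay. I'll draw it fully out, lift, level and carry it.

```bash
python3 - <<'E'
from plan import *
p,R=cur(); T=tool(PSI,.36)
p1=p-ex*.036; rows(p,T,p1,T,4,-1);print()
p2=p1+[0,0,.03]-ex*.004; rows(p1,T,p2,T,3,-1);print()
T0=tool(PSI,0); rows(p2,T,p2,T0,6,-1);print()
T1=tool(.017,0);p3=np.array([.3785,.3088,.2]); rows(p2,T0,p3,T1,10,-1);print(p2)
E
```

```text
[0.0032, 0.0, -0.0084, 0.0, 0.0, 0.0, -1]
[0.0032, 0.0, -0.0084, 0.0, 0.0, 0.0, -1]
[0.0032, 0.0, -0.0084, 0.0, 0.0, 0.0, -1]
[0.0032, 0.0, -0.0084, 0.0, 0.0, 0.0, -1]

[-0.0089, 0.0, -0.0048, 0.0, 0.0, 0.0, -1]
[-0.0089, 0.0, -0.0048, 0.0, 0.0, 0.0, -1]
[-0.0089, 0.0, -0.0048, 0.0, 0.0, 0.0, -1]

[0.0, 0.0, 0.0, 0.0, -0.06, -0.0, -1]
[0.0, 0.0, 0.0, 0.0, -0.06, -0.0, -1]
[0.0, 0.0, 0.0, 0.0, -0.06, -0.0, -1]
[0.0, 0.0, 0.0, 0.0, -0.06, -0.0, -1]
[0.0, 0.0, 0.0, 0.0, -0.06, -0.0, -1]
[0.0, 0.0, 0.0, 0.0, -0.06, -0.0, -1]

[-0.0, 0.0187, -0.0081, -0.0122, 0.0, 0.0, -1]
[-0.0, 0.0188, -0.0079, -0.0122, 0.0, 0.0, -1]
[-0.0, 0.0188, -0.0076, -0.0122, 0.0, 0.0, -1]
[-0.0, 0.0189, -0.0074, -0.0122, 0.0, 0.0, -1]
[-0.0, 0.019, -0.0072, -0.0122, 0.0, 0.0, -1]
[-0.0, 0.0191, -0.0069, -0.0122, 0.0, 0.0, -1]
[-0.0, 0.0192, -0.0067, -0.0122, 0.0, 0.0, -1]
[-0.0, 0.0193, -0.0065, -0.0122, 0.0, 0.0, -1]
[-0.0, 0.0194, -0.0062, -0.0122, 0.0, 0.0, -1]
[-0.0, 0.0194, -0.006, -0.0122, 0.0, 0.0, -1]
[0.4393806  0.11477953 0.19964694]
```

Request:
apply_moves:
  increments:
    - [[0.0032,0,-0.0084,0,0,0,-1],[0.0032,0,-0.0084,0,0,0,-1],[0.0032,0,-0.0084,0,0,0,-1],[0.0032,0,-0.0084,0,0,0,-1],[-0.0089,0,-0.0048,0,0,0,-1],[-0.0089,0,-0.0048,0,0,0,-1],[-0.0089,0,-0.0048,0,0,0,-1]]

```text
time_s: 15.15
eef_pos: [0.4399, 0.1151, 0.2005]
tcp_rot: [0.569, 0.045, 0.821, -0.031]
force: [0.3, -0.3, -2.6]
grip_width: 0.0091
```

Request:
apply_moves:
  increments:
    - [[0,0,0,0,-0.04,0,-1],[0,0,0,0,-0.06,0,-1],[0,0,0,0,-0.06,0,-1],[0,0,0,0,-0.06,0,-1],[0,0,0,0,-0.06,0,-1],[0,0,0,0,-0.05,0,-1],[0,0,0,0,-0.03,0,-1],[0,0,0,0,0,0,-1]]

```text
time_s: 16.15
eef_pos: [0.4393, 0.115, 0.1999]
tcp_rot: [0.706, 0.038, 0.706, -0.038]
force: [0.4, -0.2, -1.8]
grip_width: 0.0086
```

```bash
python3 - <<'E'
from look import *
from plan import *
im=save('side','s9'); cv2.imwrite('pics/s9c.png',cv2.resize(im[130:290,205:365,::-1],None,fx=4,fy=4,interpolation=cv2.INTER_CUBIC))
o=get_obs();print(o['force'],o['wrist_torque'],o['grip_width'],o['time_s'],o['eef_pos'])
p,R=cur(); print((tool(PSI).inv()*R).as_rotvec())
E
```

```text
[-0.58260517 -0.16871619 -2.41445521] [-0.0189956   0.01670025  0.00549773] 0.008835103125961355 16.2 [0.43962172 0.11488823 0.19979903]
[ 0.00315355  0.0002556  -0.00036453]
```

View pics/s9c.png

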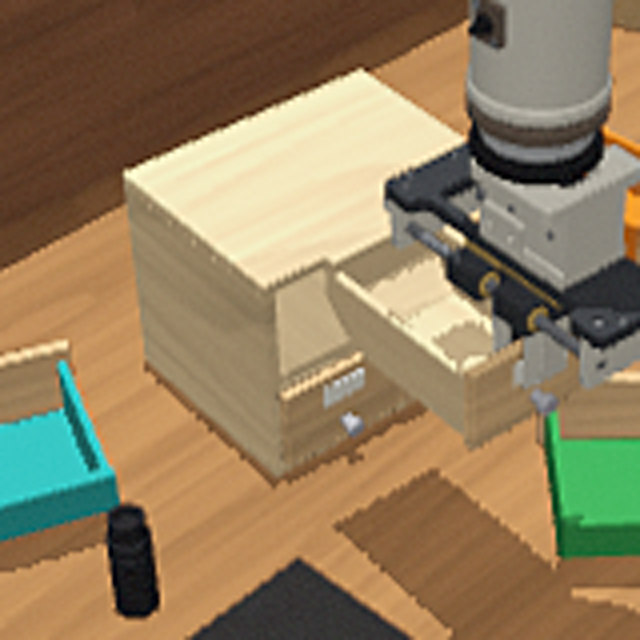

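The drawer is free of the cabinet and level. I'll carry it over the mat.

Request:
apply_moves:
  increments:
    - [[0,0.0125,-0.0054,-0.008,0,0,-1],[0,0.025,-0.0105,-0.0163,0,0,-1],[0,0.025,-0.0101,-0.0163,0,0,-1],[0,0.0255,-0.0098,-0.0163,0,0,-1],[0,0.0255,-0.0093,-0.0163,0,0,-1],[0,0.0256,-0.009,-0.0163,0,0,-1],[0,0.0256,-0.0085,-0.0163,0,0,-1],[0,0.0258,-0.0081,-0.0163,0,0,-1]]

```text
time_s: 17.2
eef_pos: [0.3785, 0.3111, 0.1994]
tcp_rot: [0.707, -0.005, 0.708, 0.006]
force: [-0.5, 0.5, -2.3]
grip_width: 0.0089
```

Request:
apply_moves:
  increments:
    - [[0,0,0,0,0,0,-1],[0,0,0,0,0,0,-1]]

```text
time_s: 17.45
eef_pos: [0.3791, 0.3093, 0.1992]
tcp_rot: [0.707, -0.005, 0.708, 0.005]
force: [-0.1, -0.9, -2.0]
grip_width: 0.0088
```

```bash
python3 - <<'E'
from look import *
from plan import *
im=save('top','t10'); cv2.imwrite('pics/t10c.png',cv2.resize(im[180:330,130:300,::-1],None,fx=4,fy=4,interpolation=cv2.INTER_CUBIC))
save('wrist','w10')
p,R=cur(); print(p); rows(p,R,np.array([.3785,.3088,.20]),tool(.017),1,-1)
E
```

```text
[0.3795862  0.30846607 0.19921068]
[-0.0008, 0.0003, -0.0011, -0.0042, -0.001, 0.0006, -1]
```

View pics/t10c.png

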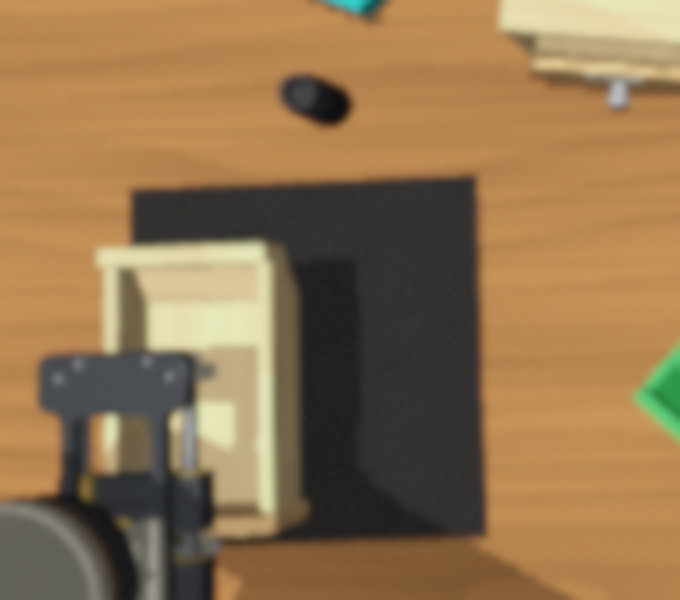

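View pics/w10.png

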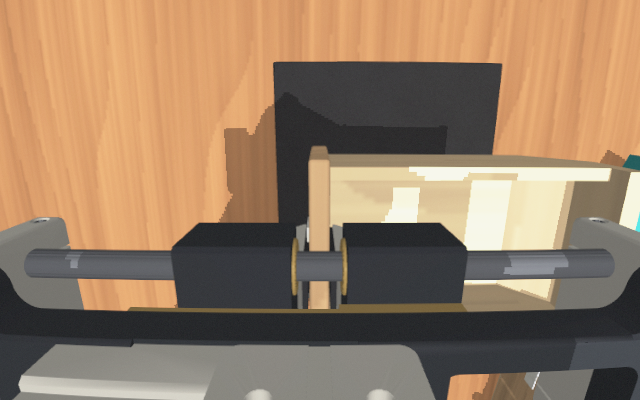

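```bash
python3 - <<'E'
from geo import *
A=ray('top',crop([(97,253),(270,248)],4,(130,180)),.2255);print(A,A.mean(0))
E
```

```text
[[0.52094059 0.35485335 0.2255    ]
 [0.52209432 0.26111689 0.2255    ]] [0.52151746 0.30798512 0.2255    ]
```

Request:
apply_moves:
  increments:
    - [[0.02,0,0,-0.004,-0.001,0,-1],[0.03,0,-0.001,0,0,0,-1],[0.03,0,0,0,0,0,-1],[0.03,0,0,0,0,0,-1],[0.02,0,0,0,0,0,-1],[0.012,0,0,0,0,0,-1],[0.006,0,0,0,0,0,-1],[0,0,0,0,0,0,-1]]

```text
time_s: 18.55
eef_pos: [0.3784, 0.3092, 0.0514]
tcp_rot: [0.707, -0.006, 0.707, 0.006]
force: [-0.1, -0.3, -2.0]
grip_width: 0.0089
```

Request:
apply_moves:
  increments:
    - [[0.004,0,0,0,0,0,-1],[0.003,0,0,0,0,0,-1],[0.002,0,0,0,0,0,-1],[0.001,0,0,0,0,0,-1],[0.001,0,0,0,0,0,-1],[0,0,0,0,0,0,-1]]

```text
time_s: 19.3
eef_pos: [0.3784, 0.3092, 0.0405]
tcp_rot: [0.707, -0.006, 0.707, 0.006]
force: [-0.9, 0.5, -1.8]
grip_width: 0.009
```

```bash
python3 - <<'E'
from look import *
from plan import *
im=save('side','s11'); cv2.imwrite('pics/s11c.png',cv2.resize(im[200:390,180:370,::-1],None,fx=3,fy=3,interpolation=cv2.INTER_CUBIC))
o=get_obs();print(o['force'],o['wrist_torque'],o['eef_pos'])
p,R=cur(); print((tool(.017).inv()*R).as_rotvec())
E
```

```text
[ 0.59704537 -0.36565839 -1.79060936] [-0.03037021 -0.03333239  0.0137079 ] [0.3783994  0.30919971 0.04050014]
[-1.10514141e-03 -5.90954517e-04  2.55742218e-05]
```

View pics/s11c.png

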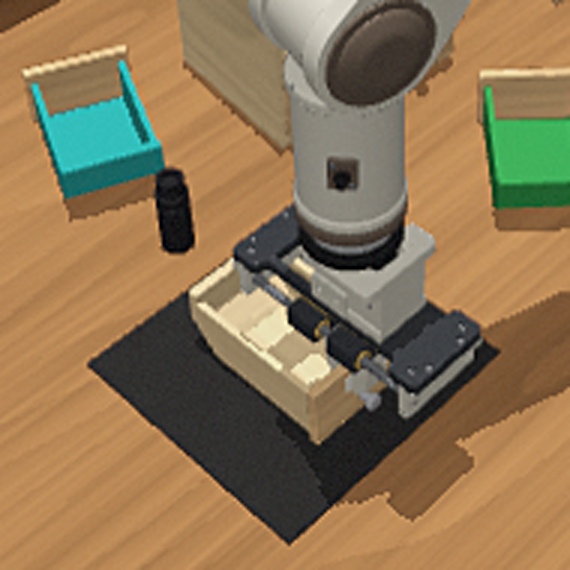

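Request:
apply_moves:
  increments:
    - [[0.001,0,0,0,0,0,-1],[0.001,0,0,0,0,0,-1],[0.0005,0,0,0,0,0,-1],[0,0,0,0,0,0,-1]]

```text
time_s: 19.85
eef_pos: [0.3784, 0.3092, 0.038]
tcp_rot: [0.707, -0.006, 0.707, 0.006]
force: [-0.7, 0.1, -2.1]
grip_width: 0.0089
```

Request:
apply_moves:
  increments:
    - [[0.0007,0,0,0,0,0,-1],[0.0007,0,0,0,0,0,-1],[0,0,0,0,0,0,-1]]

```text
time_s: 20.23
eef_pos: [0.3785, 0.3092, 0.037]
tcp_rot: [0.707, -0.007, 0.707, 0.006]
force: [-0.9, -1.3, 4.2]
grip_width: 0.0089
```

Request:
apply_moves:
  increments:
    - [[0.0002,0,0,0,0,0,-1],[0,0,0,0,0,0,-0.7],[0,0,0,0,0,0,-0.5],[0,0,0,0,0,0,-0.3],[0,0,0,0,0,0,-0.3]]

```text
time_s: 20.85
eef_pos: [0.3784, 0.3092, 0.0363]
tcp_rot: [0.707, -0.006, 0.707, 0.006]
force: [0.2, -0.6, 0.2]
grip_width: 0.0314
```

Request:
apply_moves:
  increments:
    - [[-0.005,0,0,0,0,0,-0.3],[-0.015,0,0,0,0,0,-0.3],[-0.03,0,0,0,0,0,-0.3],[-0.04,0,0,0,0,0,-0.3],[-0.05,0,0,0,0,0,-0.3],[-0.05,0,0,0,0,0,-0.3],[0,-0.04,0,0,0,0,-0.3],[0,-0.06,0,0,0,0,-0.3]]

```text
time_s: 21.85
eef_pos: [0.3803, 0.2102, 0.228]
tcp_rot: [0.708, -0.007, 0.706, 0.009]
force: [1.0, -0.3, -0.4]
grip_width: 0.0321
```

Request:
apply_moves:
  increments:
    - [[0,-0.06,0,0,0,0,-0.3],[0,-0.06,0,0,0,0,-0.3],[0,-0.04,0,0,0,0,-0.3],[0,0,0,0,0,0,-0.3]]

```text
time_s: 22.35
eef_pos: [0.3828, 0.0462, 0.2268]
tcp_rot: [0.707, -0.005, 0.707, 0.003]
force: [-0.2, -0.2, -0.1]
grip_width: 0.0321
```

```bash
python3 - <<'E'
from look import *
im=save('top','t12'); cv2.imwrite('pics/t12c.png',cv2.resize(im[100:330,130:370,::-1],None,fx=3,fy=3,interpolation=cv2.INTER_CUBIC))
im=save('side','s12'); cv2.imwrite('pics/s12c.png',cv2.resize(im[140:390,180:480,::-1],None,fx=2.4,fy=2.4,interpolation=cv2.INTER_CUBIC))
E
```

```text
(no output)
```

View pics/t12c.png

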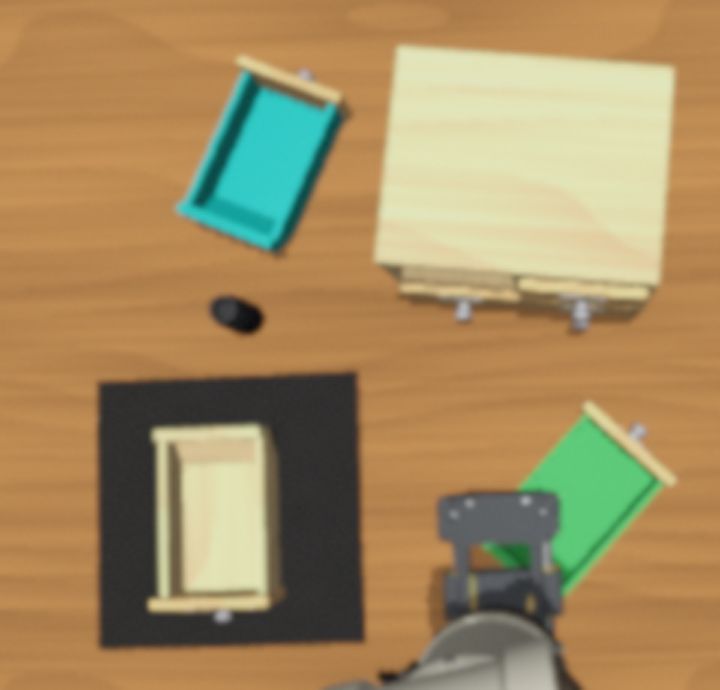

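View pics/s12c.png

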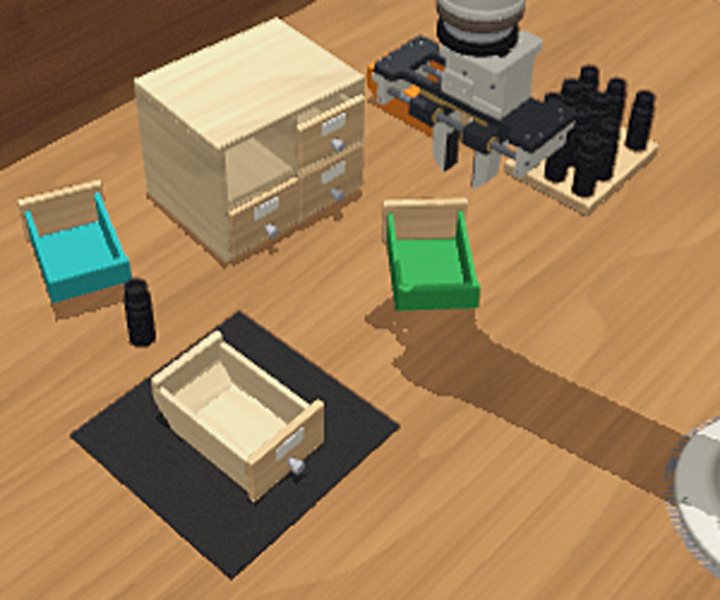

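The drawer lies flat in the middle of the mat. The shut drawer, barrel and block look undisturbed. I'll do a quick numeric check before handing in.

```bash
python3 - <<'E'
from geo import *
f=ray('top',crop([(149,605),(271,603)],3,(130,100)),.065).mean(0); b=ray('top',crop([(153,434),(265,430)],3,(130,100)),.063).mean(0)
M=ray('top',crop([(99,383),(356,374),(364,640),(100,648)],3,(130,100)),.005).mean(0)
print(f,b,(f+b)/2,M); print('barrel',ray('top',crop([(226,311)],3,(130,100)),.08))
from plant import finish_job; print(finish_job())
E
```

```text
[0.37682995 0.30629638 0.065     ] [0.51962759 0.308392   0.063     ] [0.44822877 0.30734419 0.064     ] [0.45051289 0.30893329 0.005     ]
barrel [[0.62022748 0.28948778 0.08      ]]
the job is handed in; nothing more can be done
None
```

The drawer is out of the left bay and lies flat on the mat with the gripper let go. I've handed the job in, about 22 s in on the robot's clock, well under the 61 s limit.

- **Drawing it out:** I pinched the front rim and pulled until the back board met the lath, after about 14 mm of travel. I sent several pull steps together there, so the force reached about 24 N, just under the 25 N limit. I backed off straight away.
- **Tipping and carrying:** I tipped it to 0.36 rad about its heel while easing it out, and it slid under the lath with about 2 N or less showing at each check. I then levelled it, carried it over and set it down with about 4 N of contact force.

**Last checks:**
- **Position:** The drawer's centre measured (0.448, 0.307) against the mat's centre at (0.450, 0.309), about 3 mm apart and roughly within what the cameras can resolve.
- **Barrel:** It measured the same position as at the start.
- **Shut drawer and barrel block:** I checked these by eye only, and both look unmoved in the last pictures.
- **Gripper:** It is clear of everything.

No check failed or disagreed.

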